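Tip the used line clamps out of the divided dish

ROBOT

A 6-joint arm with a two-finger parallel gripper is mounted at the origin on the work surface. World frame = base frame: x ahead of the robot, y to its left, z up, the work surface at z = 0. Lengths are in m, angles in rad, forces in N, time in s.
With the tool pointing down it reaches from about 0.25 to 0.725 m from the base axis. Payload 4 kg.
Tool frame: the origin (TCP) lies at the very end of the fingers, on their centre line; the grasp point (between the pads) lies 19 mm behind it; z points along the fingers, y is the line along which they close (so a half turn about z gives the same grasp; the last joint's range is limited). The gripper opens to 85 mm and grips with 20 to 120 N. Pads are 22 mm wide; open, the fingers measure 114 mm over their backs; the gripper's body (76 mm by 85 mm) begins 54 mm behind the grasp point. The pads swing forward as they close: fully open they stand 13 mm farther back than shut.
Start: joints at [1.196, 0.241, 0.005, 1.335, 0, 1.571], TCP at [0.183, 0.465, 0.231] pointing down, gripper open.
Joint ranges: [-2.72, 2.72], [-1.05, 1.87], [-1.09, 1.28], [-1.99, 2.15], [-1.42, 1.44], [-3.14, 3.14]. Speed limits (rad/s): [2.79, 2.79, 3.14, 3.14, 3.14, 3.14].

INTERFACE

Orientations are given as a unit quaternion [x, y, z, w].
In Python, from workcell import bot, vision, workorder, boxes_of gives the robot as it stands.
- The arm moves only by the tool send_rows, never from a script. Its argument "motion" is text: rows parted by semicolons, each of 5 numbers parted by spaces: the closure, from -1 (fully open) to 1 (shut), so that 0 is half open, then the shift along the tool's x, y, z in cm, then the turn about the tool's z in rad. In form: claw x y z twist; .... A call has 1 to 5 rows; each row is the pose to reach, as a shift and turn from the pose commanded when the call began, along the tool's axes at that moment; what a row does not reach only later rows make up. A row lasts 1/10 s, in which the tool goes at most 50 mm and 8.59 degrees, less where a joint would pass 70% of its speed; a pose out of reach is approached as far as the arm can. A call with a gripper value outside its range is refused whole. The fingers move at their own pace and stop on an object; the grip force is fixed at half the most. Time passes only in rows, so rows that repeat a pose let the fingers close. It gives the time, the measured TCP pose, the force, the opening and the grip force at its end, in the units of the state.
- bot.get_obs(): the state, without advancing time (a new reading comes with each control period).
- vision.camera(name): name is "scene" or "side" or "wrist"; returns the picture (420x560x3 uint8, red, green, blue); there is no depth.
- vision.camera_model(name): a dict with "fov_y" (degrees; the focal length in pixels is half the picture's height over the tangent of half this angle, whatever the lens; pixels are square), "cx", "cy" (the principal point, pixels), "k1" (the pictures are not rectified: a ray, as slopes to the right and down, at radius r is drawn at 1 + k1 r^2 times it, then the intrinsics apply), "world_from_camera" (4x4, takes a point from camera to world coordinates); the wrist camera has in their place "hand_eye" (4x4, takes a point from camera to tool coordinates, whose origin is the TCP and whose axes are the flange's). Camera axes: x right, y down, z forward; pixel columns grow to the right and rows downward; lengths in m; the calibration is good to about 2 mm. A picture is of the moment at which its call begins: read the wrist's pose just before it. camera_model takes no time and is no camera call.
- workorder.job_done(): hands the job in; it is judged then, once.
Trained networks look in the newest picture that a camera, given by its name, has taken for a name from the list of things; names that differ only in an ending like _2 or _b are one class to them, and where a whole thing is asked for, a point or a joint stands for the part that bears it (a point fixed in the world has none). Each returns a list of dicts, best first, with "conf" (0 to 1); they miss things now and then, are a little off and sometimes report something else, mostly with a low value. They report only what shows in the picture. A call takes as long as a camera call. They do not tell look-alikes from the thing itself.
- boxes_of(camera, target): "rect" ([centre column, centre row, width, height] in pixels, round what is visible of it).
The state is a dict: "clock": time; "joint_pos": joint angles; "joint_vel": joint speeds; "tau": joint torques, N m; "eef_pos": TCP position; "tool_rot": TCP orientation; "ft_force": force on the tool from outside, world axes, zero at the start; "ft_torque": the same for the moment, N m; "grip_width": finger opening in m; "grasp_force": force on a finger pad.
Only numpy, scipy, OpenCV 4.12 (cv2) and the standard library are available. Lean on these libraries where they do the work, as an engineer would, in place of code of your own. Each camera call takes 0.05 s, during which the arm holds its last target. There are 200 camera calls.

TASK

The divided steel dish holds used red clamps on one side and clean white clamps on the other. Pick the dish up by its grip and tip only the red clamps out into the yellow tray, keeping the white ones in the dish, then set the dish down upright, wholly on the blue mat, and let go. Do not touch the clamps with the gripper or let the dish go in the air, and leave everything else on the table where it is.

Things in the scene. Friction and masses are not known exactly. Their poses are not given: they have to be found in the camera images.
- dish: loose two-section steel dish, 96 mm (its x) by 152 mm (its y), 0.15 to 0.31 kg, at any yaw. Origin: centre of its underside, z up. A 4 mm thick, 42 mm high divider along x parts the +y from the -y compartment (each 88 by 74 mm, floor 3 mm thick, smooth: clamps slide out once it is tipped some 35 degrees, 55 is sure). Side walls at x = +-46 mm are 28 mm high; the two ends (+-y) are open pouring lips
- dish_grip (a point): the place to grip the dish: on its z axis, 70 mm above its underside, in a black upright block on the divider, 50 mm long (dish x), 16 mm thick (dish y), from 40 to 90 mm above the underside. Take it from above with the fingers closing along the dish's y. Axes as the dish
- dish_lip (a point): middle of the +y lip, 76 mm from the dish's centre and 7 mm above its underside; the other lip mirrors it at -y. The last 20 mm of the floor before a lip ramps up by 4 mm and there is no end wall. Lower the +y lip to empty the +y compartment, the -y lip for the -y one
- red_a: used red clamp, 34 mm long along its own y, 14 mm wide, 12 mm high, 12 g, origin at the centre of its underside; starts lying lengthwise in the dish compartment to be emptied (both reds lie in the +y one, unless they have slid)
- red_b: the other used red clamp, same size, in the same compartment
- white_a: clean white clamp, 34 mm long along its own y, 14 mm wide, 12 mm high, 12 g, origin at the centre of its underside; starts lying lengthwise in the dish compartment to be kept (both whites lie in the -y one)
- white_b: the other clean white clamp, same size, in the same compartment as white_a
- bin: fixed open yellow plastic tray for used clamps, 200 by 200 mm outside, 60 mm high, walls 4 mm; origin at the centre of its underside. It stands at the robot's left or right
- mat: fixed round blue mat, 240 mm across and 4 mm thick, origin at the centre of its underside, on the side where the tray is not
- gel_bottle: clear gel bottle, 60 mm across, 150 mm high, bystander at the back left, origin at its underside
- tape_roll: blue roll of tape lying flat, 84 mm across, 22 mm high, bystander at the back right
- pot: small clear pot with an orange cap, 48 mm across, 70 mm high, bystander at the back middle
- swab_box: green swab box, 60 by 90 by 35 mm, bystander at the back middle
Things that resemble listed ones, but are neither listed nor needed, are in the scene too. What is shaped like the dish but purple is not meant.

How it is judged:
By the outcome, as a careful person would: the job done as asked, in the order asked, and still so for the second after the job is handed in, with the robot touching nothing.
It also fails if it takes over 50 s, if anything falls off the work surface, if the arm or the gripper's body presses on something with over 40 N, if the wrist force passes 120 N, or if a joint passes its speed limit or range.

## Working session

There is one attempt and no reset: what is moved stays moved. The work goes in short steps, Python scripts to look and compute and a tool call to move; the robot and the scene stay as the last step left them, time stands still between calls to the robot, and variables do not carry over. Pictures are saved under pics/ and viewed, at most 10 in all, crops included, and the job is handed in when it is done.

Besides the shell and the picture viewer there is one more tool, called after "Call:" as name(argument=value, ...) on one line, values as JSON. send_rows: Moves the arm, as the interface text tells. Its arguments: {"type":"object","properties":{"motion":{"type":"string"}},"required":["motion"]}

```bash
mkdir -p pics; ls; cat > h.py <<'E'
import numpy as np, cv2
from workcell import bot, vision, workorder, boxes_of
from scipy.spatial.transform import Rotation as R
def snap(n,f):
    im=vision.camera(n); cv2.imwrite('pics/'+f,im[:,:,::-1]); return im
def ray(n,u,v,o=None):
    m=vision.camera_model(n); f=210/np.tan(np.radians(m['fov_y']/2))
    d=np.array([(u-m['cx'])/f,(v-m['cy'])/f]); s=d.copy()
    for _ in range(20): s=d/(1+m['k1']*(s@s))
    if 'world_from_camera' in m: T=np.array(m['world_from_camera'])
    else:
        o=o or bot.get_obs(); W=np.eye(4); W[:3,:3]=R.from_quat(o['tool_rot']).as_matrix(); W[:3,3]=o['eef_pos']; T=W@np.array(m['hand_eye'])
    return T[:3,3],T[:3,:3]@np.array([s[0],s[1],1])
def onz(n,u,v,z,o=None):
    c,d=ray(n,u,v,o); return c+d*(z-c[2])/d[2]
def proj(n,p,o=None):
    m=vision.camera_model(n); f=210/np.tan(np.radians(m['fov_y']/2))
    if 'world_from_camera' in m: T=np.array(m['world_from_camera'])
    else:
        o=o or bot.get_obs(); W=np.eye(4); W[:3,:3]=R.from_quat(o['tool_rot']).as_matrix(); W[:3,3]=o['eef_pos']; T=W@np.array(m['hand_eye'])
    q=np.linalg.inv(T)@np.append(p,1); s=q[:2]/q[2]; s=s*(1+m['k1']*(s@s)); return s*f+[m['cx'],m['cy']]
E
python3 - <<'E'
from h import *
a=snap('scene','s1.png'); 
for t in ['dish','dish_grip','red_a','white_a','bin','mat']: print(t,[(np.round(b['rect']).tolist(),round(b['conf'],2)) for b in boxes_of('scene',t)][:5])
b=snap('side','d1.png')
for t in ['dish','red_a','mat']: print(t,[(np.round(b['rect']).tolist(),round(b['conf'],2)) for b in boxes_of('side',t)][:5])
o=bot.get_obs(); print(o)
for n in ['scene','side']: print(vision.camera_model(n)['world_from_camera'])
print(vision.camera_model('wrist'))
E
```

```text
pics
dish [([292.0, 134.0, 46.0, 42.0], 0.88), ([313.0, 263.0, 64.0, 60.0], 0.84), ([260.0, 215.0, 63.0, 52.0], 0.71)]
dish_grip [([290.0, 135.0, 50.0, 40.0], 0.88), ([262.0, 217.0, 61.0, 46.0], 0.85), ([311.0, 262.0, 62.0, 61.0], 0.66)]
red_a []
white_a [([298.0, 266.0, 6.0, 11.0], 0.53), ([325.0, 252.0, 8.0, 10.0], 0.52), ([310.0, 278.0, 10.0, 15.0], 0.49)]
bin [([190.0, 338.0, 132.0, 131.0], 0.85)]
mat [([355.0, 179.0, 76.0, 55.0], 0.64)]
dish [([317.0, 242.0, 58.0, 58.0], 0.96), ([235.0, 239.0, 52.0, 52.0], 0.89), ([364.0, 165.0, 24.0, 49.0], 0.72), ([180.0, 151.0, 55.0, 38.0], 0.6), ([267.0, 159.0, 78.0, 48.0], 0.54)]
red_a [([301.0, 229.0, 2.0, 3.0], 0.51)]
mat [([270.0, 160.0, 80.0, 50.0], 0.72)]
{'clock': 0.55, 'joint_pos': array([ 1.19598432e+00,  2.40607263e-01,  4.99064823e-03,  1.33516120e+00,
       -2.40304175e-05,  1.57078045e+00]), 'joint_vel': array([ 1.06963847e-03,  6.24890111e-04,  1.81951153e-03, -4.72191195e-05,
        7.76616342e-04,  3.47814201e-04]), 'tau': array([ 1.24067392e-03, -3.71915102e+01,  2.52521092e+01,  1.90878331e-03,
        5.84724035e-05,  7.
[... 504 characters left out ...]
         0.          1.        ]]
[[ 0.99574276 -0.072491    0.05693339  0.41779189]
 [-0.09180666 -0.72474703  0.68287135 -0.59447077]
 [-0.00823972 -0.68519107 -0.72831676  0.75181786]
 [ 0.          0.          0.          1.        ]]
{'fov_y': 65.09658329308427, 'cx': 280.3455911656854, 'cy': 210.91085757224707, 'k1': -0.05581255263482471, 'hand_eye': array([[-7.14833376e-04, -9.64720332e-01, -2.63275845e-01,
         6.66464711e-02],
       [ 9.99999711e-01, -6.21505393e-04, -4.37770054e-04,
         4.27101406e-04],
       [ 2.58698314e-04, -2.63276081e-01,  9.64720497e-01,
        -1.41526933e-01],
       [ 0.00000000e+00,  0.00000000e+00,  0.00000000e+00,
         1.00000000e+00]])}
```

```bash
python3 - <<'E'
import cv2,numpy as np
a=cv2.imread('pics/s1.png');b=cv2.imread('pics/d1.png')
cv2.imwrite('pics/c1.png',cv2.resize(a[90:410,110:430],(640,600)) if 0 else cv2.resize(a[95:395,100:440],None,fx=2,fy=2))
cv2.imwrite('pics/c2.png',cv2.resize(b[110:310,140:420],None,fx=2.8,fy=2.8))
E
```

```text
(no output)
```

View pics/c1.png

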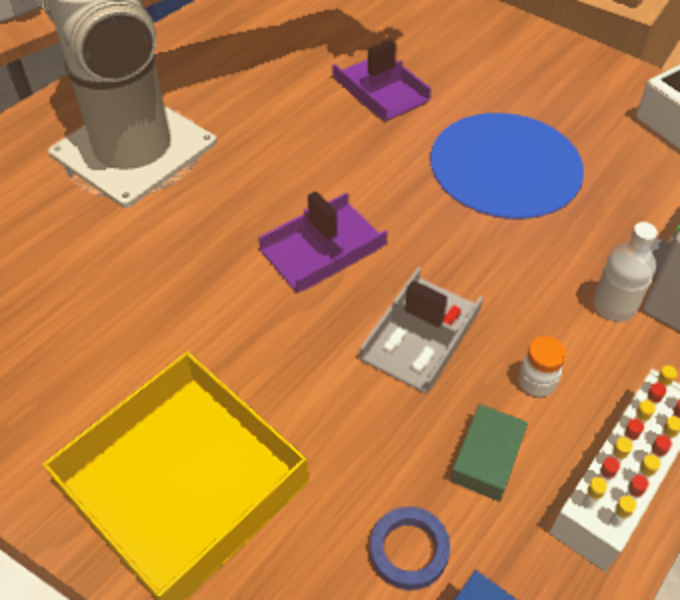

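View pics/c2.png

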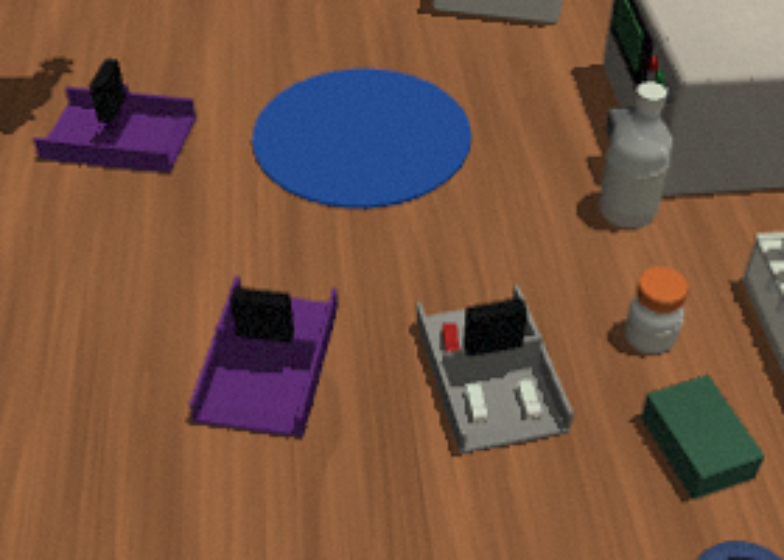

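The dish meant is the grey steel one with the clamps (scene (313,263), side (317,242)). The purple ones at scene (260,215) and (292,134) are look-alikes. The reds lie on the far, mat side, and the whites lie toward the tray.

```bash
python3 - <<'E'
from h import *
S=lambda x,y:(x/2+100,y/2+95); D=lambda x,y:(x/2.8+140,y/2.8+110)
def tri(a,b):
    c1,d1=ray('scene',*a);c2,d2=ray('side',*b)
    t=np.linalg.lstsq(np.c_[d1,-d2],c2-c1,rcond=None)[0]; return (c1+d1*t[0]+c2+d2*t[1])/2, np.linalg.norm(c1+d1*t[0]-c2-d2*t[1])
print('grip top',tri(S(427,285),D(495,303)))
for p in [(460,450),(570,430)]: print('side -y lip',onz('side',*D(*p),.006))
for p in [(360,353),(426,388)]: print('scene -y lip',onz('scene',*S(*p),.006))
print('red',onz('side',*D(452,337),.01),onz('scene',*S(452,315),.01))
for p in [(188,353),(45,465),(305,460),(165,598)]: print('bin rim',onz('scene',*S(*p),.06))
print('mat',onz('side',*D(362,137),.004),onz('scene',*S(507,164),.004))
print('purple',onz('side',*D(265,370),.0),onz('side',*D(115,130),.0),'pot',onz('side',*D(655,340),.0),'box',onz('side',*D(703,440),.03),'bottle',onz('side',*D(632,210),.0))
E
```

```text
grip top (array([ 5.61557578e-01, -2.19383763e-04,  9.30708909e-02]), np.float64(0.004244561893075487))
side -y lip [ 0.5252856  -0.08454534  0.006     ]
side -y lip [ 0.61998545 -0.07384363  0.006     ]
scene -y lip [ 0.52323244 -0.07848273  0.006     ]
scene -y lip [ 0.61701223 -0.06797059  0.006     ]
red [0.53482652 0.03461357 0.01      ] [0.5812825  0.03996744 0.01      ]
bin rim [ 0.38903249 -0.23333553  0.06      ]
bin rim [ 0.37432314 -0.42929776  0.06      ]
bin rim [ 0.58388119 -0.24921065  0.06      ]
bin rim [ 0.57458476 -0.44190702  0.06      ]
mat [0.47791988 0.33271049 0.004     ] [0.48332621 0.33888753 0.004     ]
purple [0.36631952 0.02120917 0.        ] [0.20652329 0.37940578 0.        ] pot [0.71976648 0.02093095 0.        ] box [ 0.71895749 -0.11171262  0.03      ] bottle [7.42366852e-01 1.93504776e-01 1.11022302e-16]
```

Call:
send_rows(motion="-1 0 20 -10 0; -1 0 30 -15 0; -1 0 40 -20 0; -1 0 40 -20 0; -1 0 40 -20 0")

```text
clock: 1.05
eef_pos: [0.2558, 0.6501, 0.3313]
tool_rot: [0.186, 0.982, 0.001, 0.0]
ft_force: [-1.0, 1.6, 1.0]
grip_width: 0.0853
grasp_force: 0.0
```

Call:
send_rows(motion="-1 0 40 -10 0; -1 0 40 -10 0; -1 0 40 -10 0; -1 0 40 -10 0; -1 0 40 -10 0")

```text
clock: 1.55
eef_pos: [0.2362, 0.6003, 0.4165]
tool_rot: [0.186, 0.982, -0.014, -0.003]
ft_force: [0.2, 0.3, 0.3]
grip_width: 0.0855
grasp_force: 0.0
```

```bash
python3 -c "
from h import *
o=bot.get_obs();print(o['joint_pos'],o['eef_pos'],o['tool_rot'])"
```

```text
[1.19597099e+00 7.25220456e-01 1.27523195e+00 2.14944777e+00
 1.64329055e-05 1.57078314e+00] [0.2361739  0.60031605 0.41653249] [ 0.18629203  0.98239006 -0.01406719 -0.00267613]
```

Call:
send_rows(motion="-1 0 30 0 0; -1 0 30 0 0; -1 0 30 0 0; -1 0 30 0 0; -1 0 30 0 0")

```text
clock: 2.05
eef_pos: [0.2378, 0.6045, 0.3988]
tool_rot: [0.186, 0.982, -0.028, -0.005]
ft_force: [0.0, -0.2, 0.4]
grip_width: 0.0853
grasp_force: 0.0
```

```bash
python3 -c "
from h import *
o=bot.get_obs();print(o['joint_pos'],o['eef_pos'],o['tool_rot'])"
```

```text
[ 1.19600179e+00  7.52150630e-01  1.27432940e+00  2.14898277e+00
 -7.56969270e-06  1.57080388e+00] [0.23781091 0.6045117  0.39880553] [ 0.18623293  0.98210656 -0.02751069 -0.00521268]
```

Call:
send_rows(motion="-1 0 -5 -4 0; -1 0 -10 -8 0; -1 0 -12 -13 0; -1 0 -12 -18 0; -1 0 -12 -23 0")

```text
clock: 2.55
eef_pos: [0.1877, 0.477, 0.5109]
tool_rot: [0.186, 0.982, -0.001, -0.0]
ft_force: [0.1, -0.4, 0.5]
grip_width: 0.0853
grasp_force: 0.0
```

```bash
cat > st.py <<'E'
from h import *
o=bot.get_obs();q=R.from_quat(o['tool_rot']).as_matrix()
print(np.round(o['joint_pos'],3),np.round(o['eef_pos'],4),'r',np.hypot(*o['eef_pos'][:2]),'zaxis',np.round(q[:,2],3),'tilt out deg',np.degrees(np.arcsin(q[:2,2]@o['eef_pos'][:2]/np.hypot(*o['eef_pos'][:2]))))
E
python3 st.py
```

```text
[1.196 0.395 0.971 2.149 0.    1.571] [0.1877 0.477  0.5109] r 0.5125892282020509 zaxis [-0.001 -0.003 -1.   ] tilt out deg -0.1664353134722337
```

Call:
send_rows(motion="-1 0 0 -5 0; -1 0 0 -10 0; -1 0 0 -15 0; -1 0 0 -20 0; -1 0 0 -25 0")

```text
clock: 3.05
eef_pos: [0.1744, 0.4434, 0.54]
tool_rot: [0.186, 0.982, 0.019, 0.004]
ft_force: [-0.3, -0.9, 0.4]
grip_width: 0.0853
grasp_force: 0.0
```

```bash
python3 st.py
```

```text
[1.196 0.301 0.917 2.149 0.    1.571] [0.1744 0.4434 0.54  ] r 0.4764937991840797 zaxis [ 0.014  0.036 -0.999] tilt out deg 2.196219215903917
```

The interface holds the tool pointing down: tilt at the limits stays at about 2°. So I'll grip the block along dish x, which makes the finger axis a hinge. I can then tip the dish by pushing its +y lip against the tray wall from inside. First I go above the dish.

Call:
send_rows(motion="-1 -4 -2 2 0.14; -1 -8 -4 4 0.28; -1 -12 -6 6 0.42; -1 -16 -8 8 0.56; -1 -20 -10 10 0.7")

```text
clock: 3.55
eef_pos: [0.326, 0.2794, 0.4352]
tool_rot: [0.514, 0.858, 0.019, -0.004]
ft_force: [0.3, -0.3, 0.7]
grip_width: 0.0856
grasp_force: 0.0
```

```bash
cat > go.py <<'E'
import sys
from h import *
# target xyz + tool-y yaw -> shifts in tool axes, twist
t=list(map(float,sys.argv[1:5])); o=bot.get_obs(); M=R.from_quat(o['tool_rot']).as_matrix()
yaw=np.arctan2(M[1,1],M[0,1]); dy=(t[3]-yaw+np.pi/2)%np.pi-np.pi/2
print('pos',np.round(o['eef_pos'],4),'yaw',round(yaw,3),'shift cm',np.round(M.T@(np.array(t[:3])-o['eef_pos'])*100,2),'twist',round(-dy,3),'j',np.round(o['joint_pos'],2), 'gw',round(o['grip_width'],4),'F',np.round(o['ft_force'],1))
E
python3 go.py 0.562 0 0.25 0.11
```

```text
pos [0.326  0.2794 0.4352] yaw 0.49 shift cm [-36.23   7.12  17.8 ] twist 0.38 j [0.69 0.08 0.34 1.79 0.02 1.78] gw 0.0856 F [ 0.3 -0.3  0.7]
```

Call:
send_rows(motion="-1 -4.5 0.9 2 0.12; -1 -9 1.8 4 0.25; -1 -13.5 2.7 6 0.38; -1 -18 3.5 8.5 0.38; -1 -22.5 4.4 11 0.38")

```text
clock: 4.05
eef_pos: [0.4708, 0.1095, 0.3229]
tool_rot: [0.665, 0.747, 0.019, -0.008]
ft_force: [1.6, 1.1, -0.6]
grip_width: 0.0853
grasp_force: 0.0
```

Call:
send_rows(motion="-1 -4.5 -0.8 2 0; -1 -9 -1.6 4 0; -1 -13 -2.3 6 0; -1 -13 -2.3 6 0; -1 -13 -2.3 6 0")

```text
clock: 4.55
eef_pos: [0.4627, -0.0188, 0.2585]
tool_rot: [0.666, 0.746, 0.018, -0.008]
ft_force: [1.2, 0.7, -0.7]
grip_width: 0.0854
grasp_force: 0.0
```

```bash
python3 go.py 0.562 0 0.25 0.11; python3 - <<'E'
from h import *
o=bot.get_obs(); a=snap('wrist','w1.png'); np.save('w1o.npy',np.r_[o['eef_pos'],o['tool_rot']])
for t in ['dish','dish_grip','red_a','white_a']: print(t,[(np.round(b['rect']).tolist(),round(b['conf'],2)) for b in boxes_of('wrist',t)][:5])
E
```

```text
pos [ 0.4627 -0.0188  0.2585] yaw 0.113 shift cm [ 0.71 10.07  1.04] twist 0.003 j [-0.07  0.15 -0.04  1.37  0.04  1.39] gw 0.0854 F [ 1.2  0.7 -0.7]
dish [([365.0, 181.0, 90.0, 129.0], 0.85), ([200.0, 133.0, 129.0, 162.0], 0.73)]
dish_grip [([364.0, 179.0, 89.0, 130.0], 0.72), ([202.0, 132.0, 124.0, 152.0], 0.69)]
red_a [([380.0, 155.0, 18.0, 30.0], 0.95), ([342.0, 150.0, 15.0, 30.0], 0.72)]
white_a [([378.0, 212.0, 16.0, 23.0], 0.71), ([343.0, 209.0, 14.0, 28.0], 0.68), ([366.0, 181.0, 90.0, 130.0], 0.55), ([381.0, 155.0, 21.0, 32.0], 0.51)]
```

View pics/w1.png

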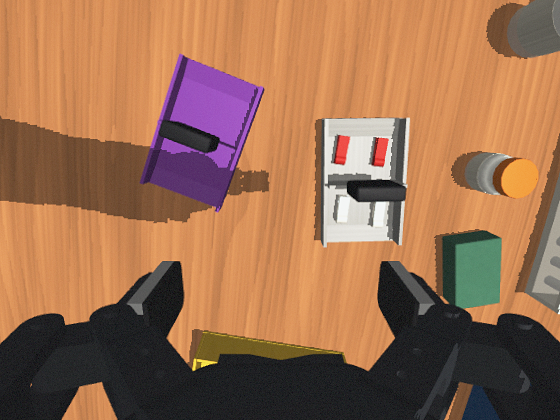

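The wrist view shows the steel dish at (365,181), with reds at (342,150) and (380,155) and whites at (343,209) and (378,212). The block top is near (376,187). The purple look-alike is at (200,133). I'll enlarge the dish to confirm it and take its yaw.

```bash
python3 - <<'E'
import cv2
a=cv2.imread('pics/w1.png'); cv2.imwrite('pics/w1c.png',cv2.resize(a[105:260,300:430],None,fx=3.8,fy=3.8,interpolation=cv2.INTER_CUBIC))
E
```

```text
(no output)
```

View pics/w1c.png

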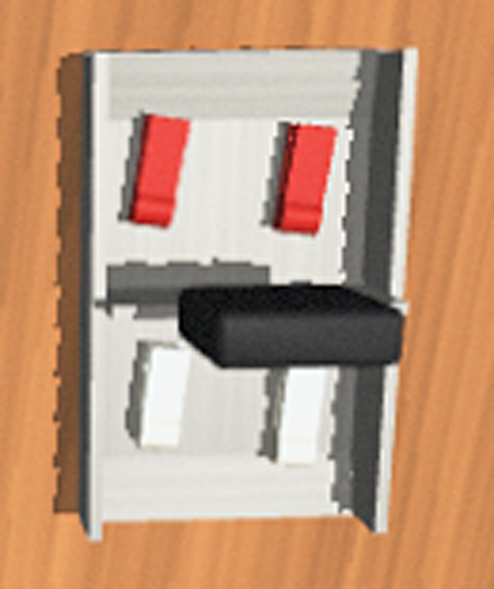

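```bash
python3 - <<'E'
from h import *
w=np.load('w1o.npy'); o=dict(eef_pos=w[:3],tool_rot=w[3:])
C=lambda x,y:(x/3.8+300,y/3.8+105)
P=lambda x,y,z:onz('wrist',*C(x,y),z,o)[:2]
tl,bl,tr,br=P(97,53,.028),P(95,535,.028),P(411,50,.028),P(382,530,.028)
c=(tl+bl+tr+br)/4; print('centre',c,'len',np.linalg.norm(tl-bl),np.linalg.norm(tr-br),'wid',np.linalg.norm(tl-tr),np.linalg.norm(bl-br))
yv=tl-bl+tr-br; print('yaw',np.arctan2(-yv[0],yv[1]))
b=[P(*q,.09) for q in [(220,315),(400,312),(402,365),(218,367)]]; print('block',np.mean(b,0),np.linalg.norm(b[0]-b[1]),np.linalg.norm(b[1]-b[2]),'yaw',np.arctan2(*(b[1]-b[0]+b[2]-b[3])[::-1]))
E
python3 go.py 0.562 0 0.14 0.11;
```

```text
centre [ 0.56328845 -0.00222984] len 0.14752619845550588 0.14831575722142543 wid 0.09285887951466601 0.092290455149147
yaw 0.13623015040629646
block [ 0.56297368 -0.0027353 ] 0.04661602986919828 0.013951986904040306 yaw 0.12498454928124768
pos [ 0.464  -0.0169  0.2605] yaw 0.118 shift cm [ 0.09  9.68 12.26] twist 0.008 j [-0.06  0.15 -0.04  1.37  0.04  1.39] gw 0.0851 F [-0.1 -0.1 -0.1]
```

Call:
send_rows(motion="-1 0 5 0 0; -1 0 9.9 1 -0.01; -1 0 9.9 6 -0.01; -1 0 9.9 10 -0.01; -1 0 9.9 10 -0.01")

```text
clock: 5.3
eef_pos: [0.559, -0.0013, 0.1555]
tool_rot: [0.66, 0.751, 0.015, -0.012]
ft_force: [-1.4, 0.5, -0.5]
grip_width: 0.0852
grasp_force: 0.0
```

```bash
python3 go.py 0.563 -0.0025 0.051 0.128
```

```text
pos [ 0.559  -0.0013  0.1555] yaw 0.128 shift cm [-0.56  0.31 10.44] twist 0.0 j [-0.02  0.4   0.02  1.2   0.04  1.42] gw 0.0852 F [-1.4  0.5 -0.5]
```

Call:
send_rows(motion="-1 -0.5 0.3 3.5 0; -1 -0.5 0.3 7 0; -1 -0.5 0.3 10.4 0; -1 -0.5 0.3 10.4 0; -1 -0.5 0.3 10.4 0")

```text
clock: 5.8
eef_pos: [0.5695, -0.0031, 0.0598]
tool_rot: [0.661, 0.75, 0.02, -0.006]
ft_force: [-0.5, 0.1, 1.2]
grip_width: 0.0853
grasp_force: 0.0
```

```bash
python3 go.py 0.563 -0.0025 0.051 0.128; python3 - <<'E'
from h import *
a=snap('wrist','w2.png')
E
```

```text
pos [ 0.5695 -0.0031  0.0598] yaw 0.127 shift cm [ 0.11 -0.66  0.87] twist -0.001 j [-0.03  0.49 -0.1   0.97  0.04  1.42] gw 0.0853 F [-0.5  0.1  1.2]
```

View pics/w2.png

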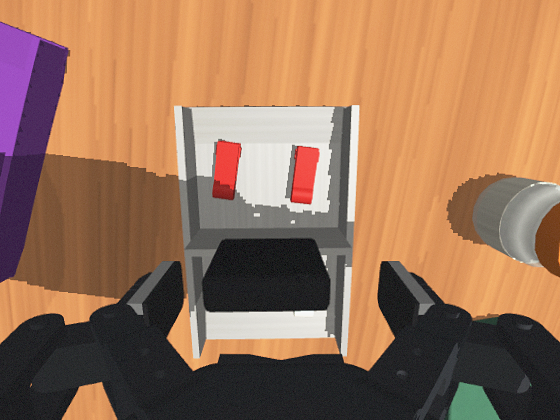

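The wrist view shows the block at (267,270), straddled by the fingers at 180 and 380. The reds at (227,168) and (304,173) are clear. I correct by 6 mm, lower and close.

Call:
send_rows(motion="-1 0.1 -0.6 0.5 0; -1 0.1 -0.6 0.9 0; 0.3 0.1 -0.6 0.9 0; 1 0.1 -0.6 0.9 0; 1 0.1 -0.6 0.9 0")

```text
clock: 6.35
eef_pos: [0.5632, -0.0031, 0.0494]
tool_rot: [0.661, 0.75, 0.02, -0.006]
ft_force: [1.3, -0.2, 0.3]
grip_width: 0.0492
grasp_force: 62.1
```

Call:
send_rows(motion="1 0 0 0 0; 1 0 0 0 0; 1 0 0 0 0")

```text
clock: 6.65
eef_pos: [0.5632, -0.0031, 0.0494]
tool_rot: [0.661, 0.75, 0.02, -0.006]
ft_force: [0.8, 0.4, 5.3]
grip_width: 0.0493
grasp_force: 62.8
```

```bash
python3 go.py 0.48 -0.338 0.2 0.128
```

```text
pos [ 0.5632 -0.0031  0.0494] yaw 0.126 shift cm [-31.62 -12.13 -16.45] twist -0.002 j [-0.03  0.49 -0.13  0.93  0.04  1.42] gw 0.0493 F [0.8 0.4 5.3]
```

Call:
send_rows(motion="1 0 0 -1 0; 1 0 0 -3 0; 1 0 0 -5.5 0; 1 0 0 -8.5 0; 1 -0.5 -0.2 -11.5 0")

```text
clock: 7.15
eef_pos: [0.5582, -0.0122, 0.1633]
tool_rot: [0.661, 0.75, 0.018, -0.008]
ft_force: [0.5, 0.2, -2.6]
grip_width: 0.0494
grasp_force: 62.9
```

Call:
send_rows(motion="1 -1 -0.4 -2 0; 1 -2.5 -1 -3 0.04; 1 -4.5 -1.8 -4 0.08; 1 -7 -2.7 -4.5 0.12; 1 -9.5 -3.6 -5 0.16")

```text
clock: 7.65
eef_pos: [0.5335, -0.1143, 0.2082]
tool_rot: [0.72, 0.694, 0.018, -0.01]
ft_force: [-0.6, -0.9, -4.2]
grip_width: 0.0495
grasp_force: 62.9
```

```bash
python3 go.py 0.48 -0.338 0.2 -0.065
```

```text
pos [ 0.5335 -0.1143  0.2082] yaw -0.037 shift cm [-22.56  -4.51  -0.1 ] twist 0.028 j [-0.23  0.34  0.08  1.31  0.04  1.37] gw 0.0495 F [-0.6 -0.9 -4.2]
```

Call:
send_rows(motion="1 -2.5 -0.5 0 0.03; 1 -5 -1 0 0.03; 1 -7.5 -1.5 0 0.03; 1 -10 -2 0 0.03; 1 -12.5 -2.5 0 0.03")

```text
clock: 8.15
eef_pos: [0.5039, -0.2383, 0.2024]
tool_rot: [0.73, 0.683, 0.018, -0.01]
ft_force: [0.5, -0.0, -3.0]
grip_width: 0.0494
grasp_force: 62.9
```

Call:
send_rows(motion="1 -2.5 -0.5 0 0; 1 -4.7 -1 0 0; 1 -6.6 -1.4 0 0; 1 -8 -1.7 0 0; 1 -9 -1.9 0 0")

```text
clock: 8.65
eef_pos: [0.4797, -0.3266, 0.1991]
tool_rot: [0.73, 0.683, 0.018, -0.01]
ft_force: [0.3, 0.4, -2.9]
grip_width: 0.0495
grasp_force: 62.9
```

Call:
send_rows(motion="1 -0.4 0 0 0; 1 -0.4 0 0 0; 1 -0.4 0 0 0")

```text
clock: 8.95
eef_pos: [0.481, -0.329, 0.2001]
tool_rot: [0.729, 0.684, 0.019, -0.009]
ft_force: [0.2, -0.3, -3.9]
grip_width: 0.0493
grasp_force: 62.9
```

```bash
python3 go.py 0.48 -0.338 0.2 -0.065;  python3 - <<'E'
from h import *
a=snap('wrist','w3.png'); b=snap('scene','s3.png')
cv2.imwrite('pics/m3.png',np.hstack([cv2.resize(a,(400,300)),cv2.resize(b[200:420,100:393],(400,300))])[:,:,::-1])
E
```

```text
pos [ 0.481  -0.329   0.2001] yaw -0.064 shift cm [-0.91 -0.04 -0.03] twist 0.001 j [-0.62  0.43  0.19  1.34  0.04  1.01] gw 0.0493 F [ 0.2 -0.3 -3.9]
```

View pics/m3.png

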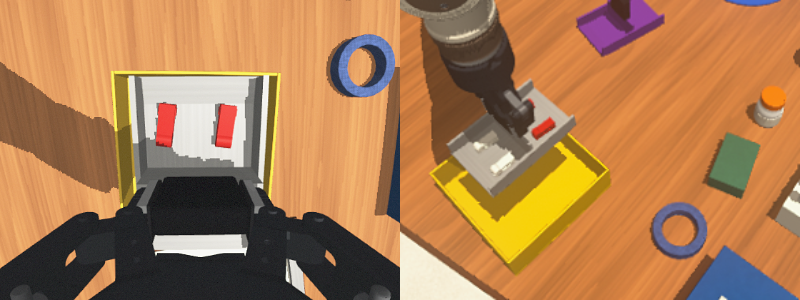

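The dish hangs level and square over the tray (wrist half at (195,140)), with both reds and both whites in place. I lower it inside and then push +y against the wall.

Call:
send_rows(motion="1 -0.5 0 2 0; 1 -0.5 0 5 0; 1 -0.5 0 8 0; 1 -0.5 0 10.5 0; 1 -0.5 0 12 0")

```text
clock: 9.55
eef_pos: [0.4814, -0.3284, 0.0778]
tool_rot: [0.729, 0.684, 0.018, -0.01]
ft_force: [-0.6, -0.0, -3.2]
grip_width: 0.0493
grasp_force: 62.9
```

Call:
send_rows(motion="1 0 0 0 0; 1 0.8 0 0 0; 1 1.6 0 0 0; 1 2.2 0 0 0; 1 2.6 0 0 0")

```text
clock: 10.05
eef_pos: [0.4856, -0.3094, 0.0849]
tool_rot: [0.73, 0.683, 0.015, -0.002]
ft_force: [-2.7, -14.3, -0.3]
grip_width: 0.0492
grasp_force: 62.9
```

```bash
python3 go.py 0.486 -0.30 0.095 -0.065
```

```text
pos [ 0.4856 -0.3094  0.0849] yaw -0.066 shift cm [ 0.97 -0.01 -0.98] twist -0.001 j [-0.58  0.49 -0.03  1.05  0.03  1.05] gw 0.0492 F [ -2.7 -14.3  -0.3]
```

Call:
send_rows(motion="1 0.6 0 -0.5 0; 1 1.2 0 -1 0; 1 1.8 0 -1.5 0; 1 2.4 0 -1.9 0; 1 2.8 0 -2.2 0")

```text
clock: 10.55
eef_pos: [0.4869, -0.2789, 0.1067]
tool_rot: [0.729, 0.684, 0.018, -0.005]
ft_force: [1.5, -5.3, -5.6]
grip_width: 0.0498
grasp_force: 62.8
```

```bash
python3 go.py 0.486 -0.27 0.11 -0.065;  python3 - <<'E'
from h import *
a=snap('side','d4.png'); b=snap('scene','s4.png')
cv2.imwrite('pics/m4.png',np.hstack([cv2.resize(a[220:420,100:367],(400,300)),cv2.resize(b[200:420,100:393],(400,300))])[:,:,::-1])
E
```

```text
pos [ 0.4869 -0.2789  0.1067] yaw -0.065 shift cm [ 0.89 -0.14 -0.31] twist 0.0 j [-0.54  0.44 -0.04  1.09  0.04  1.1 ] gw 0.0498 F [ 1.5 -5.3 -5.6]
```

View pics/m4.png

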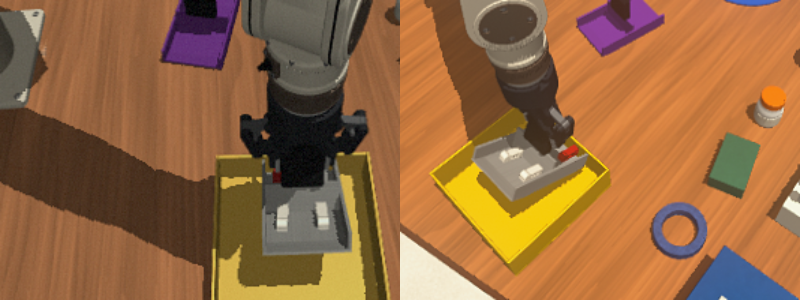

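The dish pivots: it is now tipped some 25–30° with its far lip on the tray wall. The whites are held (side half at (280,218) and (321,214)). I keep pushing.

Call:
send_rows(motion="1 0.7 0 -0.3 0; 1 1.4 0 -0.6 0; 1 2.1 0 -0.9 0; 1 2.8 0 -1 0; 1 3.5 0 -1.1 0")

```text
clock: 11.15
eef_pos: [0.4882, -0.2442, 0.118]
tool_rot: [0.73, 0.684, 0.017, -0.006]
ft_force: [0.5, -6.9, -6.3]
grip_width: 0.0491
grasp_force: 62.8
```

Call:
send_rows(motion="1 0.5 0 -0.2 0; 1 1 0 -0.2 0; 1 1.2 0 -0.2 0; 1 1.2 0 -0.2 0")

```text
clock: 11.55
eef_pos: [0.4887, -0.2321, 0.1206]
tool_rot: [0.729, 0.684, 0.017, -0.006]
ft_force: [-1.1, -5.3, -1.7]
grip_width: 0.0493
grasp_force: 62.9
```

```bash
python3 go.py 0.486 -0.235 0.118 -0.065;  python3 - <<'E'
from h import *
a=snap('side','d5.png'); b=snap('scene','s5.png')
cv2.imwrite('pics/m5.png',np.hstack([cv2.resize(a[220:420,100:367],(400,300)),cv2.resize(b[200:420,100:393],(400,300))])[:,:,::-1])
E
```

```text
pos [ 0.4887 -0.2321  0.1206] yaw -0.064 shift cm [-0.32 -0.26  0.25] twist 0.001 j [-0.46  0.39 -0.08  1.1   0.04  1.17] gw 0.0493 F [-1.1 -5.3 -1.7]
```

View pics/m5.png

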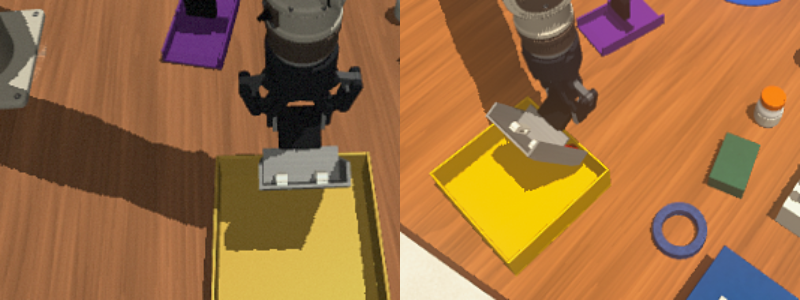

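Call:
send_rows(motion="1 -0.5 0 -0.5 0; 1 -1.5 0 -1.5 0; 1 -2.5 0 -2 0; 1 -3 0 -2 0; 1 -3 0 -2 0")

```text
clock: 12.15
eef_pos: [0.486, -0.2623, 0.138]
tool_rot: [0.73, 0.683, 0.019, -0.008]
ft_force: [0.1, 0.1, -4.0]
grip_width: 0.0494
grasp_force: 63.1
```

```bash
python3 go.py 0.486 -0.235 0.118 -0.065;  python3 - <<'E'
from h import *
a=snap('wrist','w6.png'); b=snap('scene','s6.png')
cv2.imwrite('pics/m6.png',np.hstack([cv2.resize(a,(400,300)),cv2.resize(b[220:350,150:323],(400,300))])[:,:,::-1])
E
```

```text
pos [ 0.486  -0.2623  0.138 ] yaw -0.066 shift cm [ 2.65 -0.2   2.1 ] twist -0.001 j [-0.52  0.4  -0.02  1.16  0.04  1.12] gw 0.0494 F [ 0.1  0.1 -4. ]
```

View pics/m6.png

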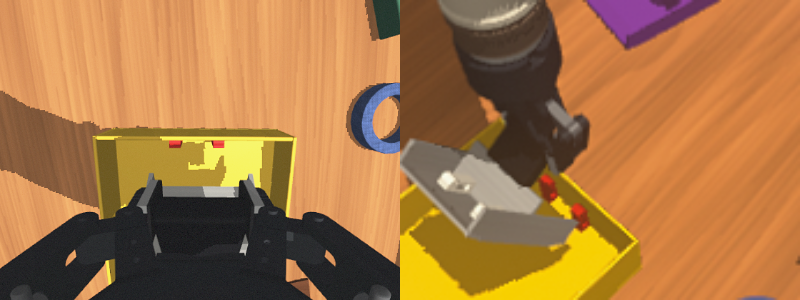

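Both reds stand in the tray by its +y wall and the dish keeps its tilt by friction. To right it, I lay its underside near the +y lip on that wall's rim from outside and roll it back level.

Call:
send_rows(motion="1 0 0 -1 0; 1 0.5 0 -2 0; 1 2 0 -2 0; 1 4 0 -2 0; 1 6 0 -2 0")

```text
clock: 12.75
eef_pos: [0.4896, -0.2006, 0.1606]
tool_rot: [0.729, 0.684, 0.019, -0.009]
ft_force: [0.9, 0.6, -2.8]
grip_width: 0.0494
grasp_force: 63.2
```

Call:
send_rows(motion="1 1 0 0 0; 1 1.2 0 1 0; 1 1.2 0 2.2 0; 1 1.2 0 3.4 0; 1 1.2 0 3.6 0")

```text
clock: 13.25
eef_pos: [0.489, -0.1888, 0.1218]
tool_rot: [0.73, 0.684, 0.017, -0.011]
ft_force: [-0.6, -0.1, -2.8]
grip_width: 0.0492
grasp_force: 63.2
```

```bash
python3 go.py 0.49 -0.20 0.123 -0.065
```

```text
pos [ 0.489  -0.1888  0.1218] yaw -0.065 shift cm [-1.1   0.17 -0.17] twist -0.0 j [-0.39  0.37 -0.12  1.09  0.04  1.24] gw 0.0492 F [-0.6 -0.1 -2.8]
```

Call:
send_rows(motion="1 -0.8 0 -0.1 0; 1 -1.7 0 -0.4 0; 1 -2.6 0 -0.7 0; 1 -3.5 0 -0.9 0; 1 -4.4 0 -1.1 0")

```text
clock: 13.75
eef_pos: [0.4882, -0.2342, 0.1348]
tool_rot: [0.729, 0.684, 0.019, -0.008]
ft_force: [1.0, 3.4, -0.4]
grip_width: 0.0494
grasp_force: 63.4
```

Call:
send_rows(motion="1 -0.8 0 0 0; 1 -1.6 0 0 0; 1 -2.4 0 0 0; 1 -3.2 0 0.2 0; 1 -4 0 0.4 0")

```text
clock: 14.25
eef_pos: [0.4855, -0.274, 0.1284]
tool_rot: [0.729, 0.684, 0.018, -0.008]
ft_force: [1.7, 2.1, 1.8]
grip_width: 0.0493
grasp_force: 64.4
```

```bash
python3 go.py 0.485 -0.280 0.123 -0.065; python3 -c "
from h import *
snap('side','d7.png');snap('scene','s7.png');snap('wrist','w7.png')
for c,t in [('scene','dish'),('side','dish'),('wrist','dish'),('scene','white_a'),('scene','red_a'),('side','white_a')]:
    vision.camera(c); print(c,t,[(np.round(b['rect']).tolist(),round(b['conf'],2)) for b in boxes_of(c,t)][:4])
"
```

```text
pos [ 0.4855 -0.274   0.1284] yaw -0.064 shift cm [-0.62 -0.02  0.52] twist 0.001 j [-0.54  0.42 -0.02  1.14  0.04  1.1 ] gw 0.0493 F [1.7 2.1 1.8]
scene dish [([262.0, 217.0, 64.0, 53.0], 0.95), ([199.0, 311.0, 88.0, 63.0], 0.8), ([292.0, 135.0, 50.0, 45.0], 0.62)]
side dish [([180.0, 153.0, 59.0, 35.0], 0.78), ([302.0, 346.0, 61.0, 74.0], 0.64), ([235.0, 240.0, 54.0, 54.0], 0.59)]
wrist dish [([282.0, 257.0, 175.0, 205.0], 0.62)]
scene white_a [([187.0, 306.0, 10.0, 15.0], 0.54)]
scene red_a []
side white_a [([289.0, 353.0, 10.0, 22.0], 0.65), ([312.0, 356.0, 9.0, 21.0], 0.44)]
```

Call:
send_rows(motion="1 -0.6 0 0.3 0; 1 -1.2 0 0.7 0; 1 -1.8 0 1.1 0; 1 -2.3 0 1.4 0; 1 -2.3 0 1.4 0")

```text
clock: 15.5
eef_pos: [0.4843, -0.2973, 0.114]
tool_rot: [0.73, 0.684, 0.018, -0.008]
ft_force: [-1.2, -0.9, 4.9]
grip_width: 0.049
grasp_force: 65.3
```

```bash
python3 go.py 0.485 -0.30 0.109 -0.065; python3 - <<'E'
from h import *
a=snap('side','d8.png');b=snap('scene','s8.png')
cv2.imwrite('pics/m8.png',np.hstack([cv2.resize(a[260:420,200:413],(400,300)),cv2.resize(b[220:385,110:330],(400,300))])[:,:,::-1])
E
```

```text
pos [ 0.4843 -0.2973  0.114 ] yaw -0.066 shift cm [-0.29  0.08  0.49] twist -0.001 j [-0.57  0.45 -0.    1.12  0.04  1.06] gw 0.049 F [-1.2 -0.9  4.9]
```

View pics/m8.png

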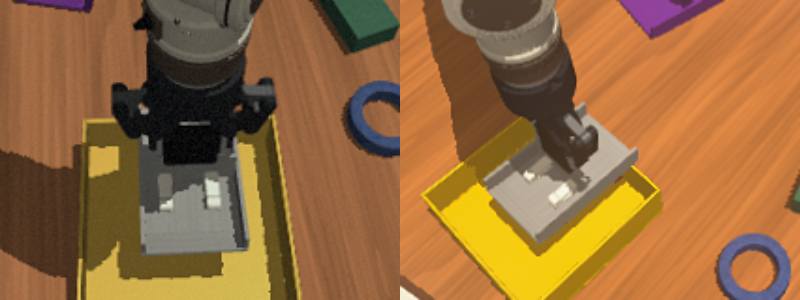

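The whites are both in the dish, which is near level, with the rim at its +y end. I lift it and carry it gently to the mat.

Call:
send_rows(motion="1 0 0 -1 0; 1 0 0 -3 0; 1 0 0 -5.5 0; 1 0 0 -8 0; 1 0.3 0 -10 0")

```text
clock: 16.1
eef_pos: [0.4828, -0.2961, 0.2145]
tool_rot: [0.729, 0.684, 0.018, -0.009]
ft_force: [-0.2, -0.0, -3.3]
grip_width: 0.0492
grasp_force: 64.4
```

Call:
send_rows(motion="1 1 -0.1 -0.5 0; 1 2.5 -0.2 -0.5 0; 1 4.5 -0.3 -0.5 0; 1 7 -0.5 -0.5 0; 1 10 -0.7 -0.5 0")

```text
clock: 16.6
eef_pos: [0.4807, -0.194, 0.2202]
tool_rot: [0.729, 0.684, 0.018, -0.011]
ft_force: [0.7, 0.4, -3.2]
grip_width: 0.0492
grasp_force: 64.4
```

Call:
send_rows(motion="1 3.2 -0.2 0 0; 1 6.4 -0.4 0 0; 1 9.6 -0.7 0 0; 1 12.8 -0.9 0 0; 1 16 -1.1 0 0")

```text
clock: 17.1
eef_pos: [0.4793, -0.0333, 0.2265]
tool_rot: [0.729, 0.684, 0.017, -0.01]
ft_force: [0.7, -0.5, -3.2]
grip_width: 0.0493
grasp_force: 64.4
```

```bash
python3 go.py 0.48 0.336 0.2 -0.065
```

```text
pos [ 0.4793 -0.0333  0.2265] yaw -0.063 shift cm [36.73 -2.28  4.08] twist 0.002 j [-0.09  0.2  -0.06  1.3   0.04  1.54] gw 0.0493 F [ 0.7 -0.5 -3.2]
```

Call:
send_rows(motion="1 3.2 -0.2 0 0; 1 6.4 -0.4 0 0; 1 9.6 -0.6 0 0; 1 12.8 -0.8 0 0; 1 16 -1 0 0")

```text
clock: 17.6
eef_pos: [0.4792, 0.1263, 0.2325]
tool_rot: [0.729, 0.684, 0.017, -0.01]
ft_force: [0.1, -0.9, -3.8]
grip_width: 0.0494
grasp_force: 64.4
```

Call:
send_rows(motion="1 3.2 -0.2 0.2 0; 1 6.4 -0.4 0.5 0; 1 9.4 -0.6 1 0; 1 12.2 -0.8 1.5 0; 1 14.8 -1 2 0")

```text
clock: 18.1
eef_pos: [0.4787, 0.2749, 0.2177]
tool_rot: [0.729, 0.685, 0.016, -0.01]
ft_force: [0.9, -0.5, -3.3]
grip_width: 0.0496
grasp_force: 64.4
```

Call:
send_rows(motion="1 2.2 -0.1 0.5 0; 1 3.9 -0.2 1.2 0; 1 5 -0.3 2 0; 1 5.6 -0.3 2.8 0; 1 5.8 -0.3 3.5 0")

```text
clock: 18.6
eef_pos: [0.4819, 0.3326, 0.1859]
tool_rot: [0.729, 0.684, 0.018, -0.009]
ft_force: [0.4, -0.2, -3.1]
grip_width: 0.0493
grasp_force: 64.4
```

```bash
python3 go.py 0.48 0.336 0.06 -0.065; python3 -c "
from h import *
# bin, mat check: whites in dish, mat position by colour
im=snap('scene','s9.png').astype(int); m=(im[:,:,2]>140)&(im[:,:,0]<80); 
n,l,s,c=cv2.connectedComponentsWithStats(m.astype(np.uint8)); print(s[1:][s[1:,4]>150].tolist())
r=(im[:,:,0]>150)&(im[:,:,1]<60)&(im[:,:,2]<60)
n,l,s,c=cv2.connectedComponentsWithStats(r.astype(np.uint8)); print('red',[(x.tolist(),np.round(onz('scene',*y,.02),3).tolist()) for x,y in zip(s[1:],c[1:]) if x[4]>4])
for c,t in [('scene','white_a'),('side','white_a'),('wrist','dish')]:
    vision.camera(c); print(c,t,[(np.round(b['rect']).tolist(),round(b['conf'],2)) for b in boxes_of(c,t)][:4])
"
```

```text
pos [0.4819 0.3326 0.1859] yaw -0.064 shift cm [-0.15 -0.35 12.59] twist 0.001 j [0.59 0.41 0.12 1.25 0.02 2.23] gw 0.0493 F [ 0.4 -0.2 -3.1]
[[318, 156, 73, 48, 1565], [310, 381, 82, 39, 1603]]
red [([426, 287, 4, 6, 9], [0.838, 0.097, 0.02]), ([430, 288, 3, 6, 9], [0.848, 0.099, 0.02]), ([444, 296, 2, 5, 6], [0.884, 0.099, 0.02])]
scene white_a [([360.0, 152.0, 11.0, 11.0], 0.58), ([348.0, 143.0, 6.0, 11.0], 0.53)]
side white_a [([270.0, 118.0, 37.0, 44.0], 0.47)]
wrist dish [([280.0, 241.0, 183.0, 241.0], 0.94), ([43.0, 189.0, 87.0, 115.0], 0.9)]
```

Call:
send_rows(motion="1 0 -0.2 2 0; 1 0 -0.2 5 0; 1 0 -0.2 8 0; 1 0 -0.2 10.5 0; 1 0 -0.2 12 0")

```text
clock: 19.45
eef_pos: [0.4815, 0.3363, 0.0655]
tool_rot: [0.729, 0.684, 0.017, -0.009]
ft_force: [-0.7, 0.0, -2.5]
grip_width: 0.0492
grasp_force: 64.4
```

Call:
send_rows(motion="1 0 0 0.3 0; 1 0 0 0.6 0; 1 0 0 0.9 0; 1 0 0 1.1 0; 1 0 0 1.2 0")

```text
clock: 19.95
eef_pos: [0.4837, 0.338, 0.0589]
tool_rot: [0.729, 0.684, 0.02, -0.008]
ft_force: [-3.8, -6.5, 13.5]
grip_width: 0.0492
grasp_force: 66.4
```

```bash
python3 go.py 0.48 0.336 0.0535 -0.065; python3 - <<'E'
from h import *
o=bot.get_obs();a=snap('wrist','w10.png')
print('whites/reds',[(np.round(b['rect']).tolist(),round(b['conf'],2)) for b in boxes_of('wrist','white_a')])
E
```

```text
pos [0.4837 0.338  0.0589] yaw -0.064 shift cm [-0.25 -0.36  0.52] twist 0.001 j [ 0.6   0.51 -0.06  0.96  0.02  2.23] gw 0.0492 F [-3.8 -6.5 13.5]
whites/reds []
```

Call:
send_rows(motion="1 -0.2 0 0.2 0; 1 -0.3 0 0.4 0; 1 -0.3 0 0.4 0; 1 -0.3 0 0.4 0")

```text
clock: 20.45
eef_pos: [0.4847, 0.3354, 0.0559]
tool_rot: [0.729, 0.684, 0.022, -0.008]
ft_force: [-1.1, -6.0, 13.4]
grip_width: 0.0492
grasp_force: 67.3
```

```bash
python3 go.py 0.48 0.336 0.0535 -0.065
```

```text
pos [0.4847 0.3354 0.0559] yaw -0.065 shift cm [ 0.02 -0.48  0.23] twist 0.0 j [ 0.59  0.51 -0.07  0.94  0.02  2.23] gw 0.0492 F [-1.1 -6.  13.4]
```

Call:
send_rows(motion="1 0 -0.2 0.15 0; 1 0 -0.2 0.3 0; 1 0 -0.2 0.3 0; 1 0 -0.2 0.3 0")

```text
clock: 20.85
eef_pos: [0.4847, 0.3354, 0.0558]
tool_rot: [0.73, 0.683, 0.024, -0.006]
ft_force: [-0.6, -10.5, 26.1]
grip_width: 0.0493
grasp_force: 69.4
```

```bash
python3 go.py 0.48 0.336 0.0535 -0.065
```

```text
pos [0.4847 0.3354 0.0558] yaw -0.066 shift cm [ 0.02 -0.48  0.22] twist -0.001 j [ 0.6   0.51 -0.08  0.94  0.02  2.23] gw 0.0493 F [ -0.6 -10.5  26.1]
```

Force now rises without further motion, so the dish is seated. I relieve the pressure, open and go up.

Call:
send_rows(motion="1 0 0 -0.2 0; 0.4 0 0 -0.3 0; 0 0 0 -0.3 0; -0.5 0 0 -0.3 0; -1 0 0 -0.3 0")

```text
clock: 21.35
eef_pos: [0.4812, 0.3356, 0.0527]
tool_rot: [0.729, 0.684, 0.02, -0.009]
ft_force: [0.1, 0.3, -0.1]
grip_width: 0.0761
grasp_force: 0.0
```

Call:
send_rows(motion="-1 0 0 0 0; -1 0 0 0 0; -1 0 0 0 0; -1 0 0 -1 0; -1 0 0 -3 0")

```text
clock: 21.85
eef_pos: [0.4785, 0.333, 0.08]
tool_rot: [0.729, 0.684, 0.016, -0.009]
ft_force: [-0.8, 0.1, -0.4]
grip_width: 0.0858
grasp_force: 0.0
```

Call:
send_rows(motion="-1 0 0 -3 0; -1 0 0 -7 0; -1 0 0 -11 0; -1 0 0 -15 0; -1 0 0 -15 0")

```text
clock: 22.35
eef_pos: [0.4805, 0.33, 0.239]
tool_rot: [0.729, 0.684, 0.025, -0.008]
ft_force: [1.5, -0.2, 0.5]
grip_width: 0.0854
grasp_force: 0.0
```

Call:
send_rows(motion="-1 -3 -3 0 0; -1 -6 -6 0 0; -1 -10 -8 0 0; -1 -10 -8 0 0; -1 -10 -8 0 0")

```text
clock: 22.85
eef_pos: [0.391, 0.233, 0.2266]
tool_rot: [0.73, 0.684, 0.019, -0.009]
ft_force: [0.7, -0.6, 0.1]
grip_width: 0.0854
grasp_force: 0.0
```

```bash
python3 go.py 0.48 0.336 0.2 -0.065; python3 - <<'E'
from h import *
o=bot.get_obs();
for c in ['wrist','scene','side']:
    snap(c,c+'_f.png')
    for t in ['dish','white_a','red_a','mat']: print(c,t,[(np.round(b['rect']).tolist(),round(b['conf'],2),np.round(onz(c,*b['rect'][:2],.015,o),3)[:2].tolist()) for b in boxes_of(c,t)][:4])
for n,z in [('scene',.0),('side',.0)]:
  for p in [(0.48,.336,.009),(0.48,-.338,.02)]: print(n,p,np.round(proj(n,p)))
im=cv2.imread('pics/scene_f.png').astype(int)
r=(im[:,:,2]>110)&(im[:,:,1]<50)&(im[:,:,0]<50)
n,l,s,c=cv2.connectedComponentsWithStats(r.astype(np.uint8)); print('red',[(x.tolist(),np.round(onz('scene',*y,.02),3).tolist()) for x,y in zip(s[1:],c[1:]) if x[4]>4])
E
```

```text
pos [0.391  0.233  0.2266] yaw -0.065 shift cm [10.74  8.17  3.19] twist -0.0 j [ 0.52  0.13 -0.15  1.26  0.03  2.16] gw 0.0854 F [ 0.7 -0.6  0.1]
wrist dish [([278.0, 324.0, 91.0, 72.0], 0.9, [0.38, 0.072]), ([365.0, 87.0, 103.0, 154.0], 0.87, [0.489, 0.337]), ([96.0, 74.0, 164.0, 125.0], 0.69, [0.213, 0.37])]
wrist white_a [([338.0, 114.0, 13.0, 36.0], 0.86, [0.459, 0.311]), ([551.0, 202.0, 16.0, 46.0], 0.69, [0.707, 0.201]), ([379.0, 114.0, 17.0, 30.0], 0.64, [0.503, 0.31]), ([351.0, 97.0, 223.0, 192.0], 0.32, [0.473, 0.328])]
wrist red_a [([377.0, 113.0, 14.0, 27.0], 0.5, [0.501, 0.31])]
wrist mat [([352.0, 97.0, 222.0, 193.0], 0.78, [0.475, 0.328]), ([366.0, 89.0, 102.0, 163.0], 0.47, [0.489, 0.335])]
scene dish [([355.0, 175.0, 53.0, 40.0], 0.79, [0.488, 0.337]), ([262.0, 216.0, 62.0, 52.0], 0.62, [0.373, 0.027]), ([292.0, 134.0, 48.0, 42.0], 0.58, [0.212, 0.38]), ([345.0, 322.0, 40.0, 46.0], 0.44, [0.727, -0.098])]
scene white_a [([344.0, 176.0, 4.0, 9.0], 0.62, [0.462, 0.314]), ([354.0, 177.0, 55.0, 40.0], 0.55, [0.49, 0.331]), ([353.0, 184.0, 10.0, 10.0], 0.42, [0.503, 0.301])]
scene red_a [([215.0, 300.0, 9.0, 9.0], 0.56, [0.457, -0.241]), ([227.0, 312.0, 7.0, 14.0], 0.45, [0.501, -0.246])]
scene mat [([355.0, 178.0, 75.0, 55.0], 0.93, [0.495, 0.325])]
side dish [([271.0, 156.0, 33.0, 43.0], 0.96, [0.485, 0.334]), ([235.0, 239.0, 54.0, 54.0], 0.88, [0.369, 0.019]), ([181.0, 153.0, 62.0, 40.0], 0.63, [0.208, 0.376])]
side white_a [([279.0, 163.0, 7.0, 14.0], 0.42, [0.503, 0.298])]
side red_a [([308.0, 336.0, 4.0, 13.0], 0.45, [0.51, -0.249]), ([285.0, 336.0, 5.0, 10.0], 0.44, [0.464, -0.244])]
side mat [([268.0, 161.0, 76.0, 44.0], 0.91, [0.473, 0.311]), ([300.0, 369.0, 119.0, 102.0], 0.54, [0.484, -0.316])]
scene (0.48, 0.336, 0.009) [352. 176.]
scene (0.48, -0.338, 0.02) [191. 334.]
side (0.48, 0.336, 0.009) [270. 157.]
side (0.48, -0.338, 0.02) [299. 380.]
red []
```

The dish is at (0.485, 0.335), centred on the mat, with both whites in it. Both reds are in the tray. I hand in.

```bash
python3 -c "
from h import *
print(workorder.job_done())"
```

```text
the job is handed in; nothing more can be done
None
```

I handed the job in at about 23 s: both red clamps are in the yellow tray, both whites are still in the dish, and the dish is released on the blue mat. I gripped the block along the dish's x instead of its y, because the arm can't tilt the tool. The final position comes from the networks' readings, not a viewed picture, and the hand-in returned no verdict.

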